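# Line up the crimp-press setting gauges by height

### The job

Put the four steel setting gauges away on the gauge rail in order of height: the tallest on the pad next to the upright end stop, then each next shorter one on the next pad, the shortest farthest from the stop. Each must stand upright with its foot fully on its own pad; set the gauges down rather than drop them, and do not knock any over.

Things in the scene. Friction and masses are not known exactly. Their poses are not given: they have to be found in the camera images.
- gauge_40: The shortest of four loose bright-steel setting gauges, 40 mm high over all: a plain upright round pillar of 22 mm diameter on a round foot of 32 mm diameter, 8 mm thick; about 0.15 kg (may differ by a third). It starts standing on the bench (z = 0) between the robot and the rail. Origin: centre of the foot's underside; z up along the pillar.
- gauge_60: The second shortest of four loose bright-steel setting gauges, 60 mm high over all: a plain upright round pillar of 22 mm diameter on a round foot of 32 mm diameter, 8 mm thick; about 0.21 kg (may differ by a third). It starts standing on the bench (z = 0) between the robot and the rail. Origin: centre of the foot's underside; z up along the pillar.
- gauge_80: The second tallest of four loose bright-steel setting gauges, 80 mm high over all: a plain upright round pillar of 22 mm diameter on a round foot of 32 mm diameter, 8 mm thick; about 0.27 kg (may differ by a third). It starts standing on the bench (z = 0) between the robot and the rail. Origin: centre of the foot's underside; z up along the pillar.
- gauge_100: The tallest of four loose bright-steel setting gauges, 100 mm high over all: a plain upright round pillar of 22 mm diameter on a round foot of 32 mm diameter, 8 mm thick; about 0.33 kg (may differ by a third). It starts standing on the bench (z = 0) between the robot and the rail. Origin: centre of the foot's underside; z up along the pillar.
- pad_1: Fixed flat round black rubber pad, 52 mm diameter, 3 mm thick, one of four alike in a row 70 mm apart on an aluminium rail (400 mm long, 76 mm wide, 20 mm high, fixed to the bench); an outer pad, at the rail's left end as the robot sees it (+y). Origin: centre of its underside, on the rail's top, 20 mm above the bench, so its top is 23 mm above the bench. y runs along the rail (from pad_4 towards pad_1), x across it, z up.
- pad_2: Fixed flat round black rubber pad, 52 mm diameter, 3 mm thick, one of four alike in a row 70 mm apart on an aluminium rail (400 mm long, 76 mm wide, 20 mm high, fixed to the bench); an inner pad, beside pad_1. Origin: centre of its underside, on the rail's top, 20 mm above the bench, so its top is 23 mm above the bench. y runs along the rail (from pad_4 towards pad_1), x across it, z up.
- pad_3: Fixed flat round black rubber pad, 52 mm diameter, 3 mm thick, one of four alike in a row 70 mm apart on an aluminium rail (400 mm long, 76 mm wide, 20 mm high, fixed to the bench); an inner pad, beside pad_4. Origin: centre of its underside, on the rail's top, 20 mm above the bench, so its top is 23 mm above the bench. y runs along the rail (from pad_4 towards pad_1), x across it, z up.
- pad_4: Fixed flat round black rubber pad, 52 mm diameter, 3 mm thick, one of four alike in a row 70 mm apart on an aluminium rail (400 mm long, 76 mm wide, 20 mm high, fixed to the bench); an outer pad, at the rail's right end as the robot sees it (-y). Origin: centre of its underside, on the rail's top, 20 mm above the bench, so its top is 23 mm above the bench. y runs along the rail (from pad_4 towards pad_1), x across it, z up.
- end_stop: Fixed blue upright end stop on one end of the rail, 60 mm across the rail, 20 mm along it, 70 mm tall above the rail; 73 mm beyond the centre of the outer pad it stands next to (pad_1 or pad_4, it changes). The other end has only a flat blue strip 8 mm high. Origin: centre of its underside, on the rail's top; z up.
Things that resemble listed ones, but are neither listed nor needed, are in the scene too. What is shaped like the gauge_60 but red is not meant. Leave any orange look-alike of the gauge_40 alone.

How it is judged (in metres and radians):
At the end, for the whole second after the job is handed in: Counted from the end stop, the pads carry the 100, 80, 60 and 40 mm gauge: each foot rests on its pad within 12 mm of the pad's centre, upright within 0.1 rad and at rest (under 0.02 m/s) (((horizontal distance between end_stop and pad_1 below 0.11 m and horizontal distance between gauge_40 and pad_4 below 0.012 m and z of gauge_40 in the frame of pad_4 between 0 and 0.007 m and horizontal distance between gauge_60 and pad_3 below 0.012 m and z of gauge_60 in the frame of pad_3 between 0 and 0.007 m and horizontal distance between gauge_80 and pad_2 below 0.012 m and z of gauge_80 in the frame of pad_2 between 0 and 0.007 m and horizontal distance between gauge_100 and pad_1 below 0.012 m and z of gauge_100 in the frame of pad_1 between 0 and 0.007 m) or (horizontal distance between end_stop and pad_4 below 0.11 m and horizontal distance between gauge_40 and pad_1 below 0.012 m and z of gauge_40 in the frame of pad_1 between 0 and 0.007 m and horizontal distance between gauge_60 and pad_2 below 0.012 m and z of gauge_60 in the frame of pad_2 between 0 and 0.007 m and horizontal distance between gauge_80 and pad_3 below 0.012 m and z of gauge_80 in the frame of pad_3 between 0 and 0.007 m and horizontal distance between gauge_100 and pad_4 below 0.012 m and z of gauge_100 in the frame of pad_4 between 0 and 0.007 m)) and angle between each of gauge_40, gauge_60, gauge_80, gauge_100's own z axis and vertical below 0.1 rad and linear speed of each of gauge_40, gauge_60, gauge_80, gauge_100 below 0.02 m/s); the robot touches nothing.
It fails at once if a gauge is knocked over or laid down (tilted more than 0.8 rad) (angle between any of gauge_40, gauge_60, gauge_80, gauge_100's own z axis and vertical above 0.8 rad).
It fails at once if a gauge is dropped or knocked away (faster than 0.6 m/s, a fall of 18 mm, while the fingers do not hold it) ((contact force between gauge_40 and the fingers below 0.05 N and linear speed of gauge_40 above 0.6 m/s) or (contact force between gauge_60 and the fingers below 0.05 N and linear speed of gauge_60 above 0.6 m/s) or (contact force between gauge_80 and the fingers below 0.05 N and linear speed of gauge_80 above 0.6 m/s) or (contact force between gauge_100 and the fingers below 0.05 N and linear speed of gauge_100 above 0.6 m/s)).
It also fails if it takes over 104 s, if anything falls off the work surface, if the arm or the gripper's body presses on something with over 40 N, if the wrist force passes 120 N, or if a joint passes its speed limit or range.

### The arm

A 7-joint arm with a two-finger parallel gripper is mounted at the origin on the work surface. World frame = base frame: x ahead of the robot, y to its left, z up, the work surface at z = 0. Lengths are in m, angles in degrees, forces in N, time in s.
With the tool pointing down it reaches from about 0.35 to 0.775 m from the base axis. Payload 3.1 kg.
Tool frame: the origin (TCP) lies midway between the tips of the shut fingers; the grasp point (between the pads) lies 19 mm behind it (r.pinch_z is the distance from the TCP to the grasp point, in m); z points along the fingers, y is the line along which they close (so a half turn about z gives the same grasp; the last joint's range is limited). The gripper opens to 85 mm and grips with 20 to 120 N. Pads are 22 mm wide; open, the fingers measure 114 mm over their backs; the gripper's body (76 mm by 85 mm) begins 54 mm behind the grasp point. The pads swing forward as they close: fully open they stand 13 mm farther back than shut.
Start: joints at [74.215, 17.813, 0.802, 86.603, -0.252, 75.585, -1.558], TCP at [0.127, -0.535, 0.231] pointing down, gripper open.
Joint ranges: [-154.91, 154.91], [-16.99, 109.72], [-72.82, 74.43], [7.12, 147.25], [-82.49, 262.49], [11.32, 116.49], [-174.64, 174.64]. Speed limits (degrees/s): [159.86, 159.86, 180, 180, 180, 180, 180].

### API

Orientations are given as a 3x3 rotation matrix whose columns are the frame's x, y, z axes.
In Python, from plant import r gives the robot as it stands.
- The arm moves only by the tool move_arm, never from a script. Its argument "series" is a list that holds one entry, the list of rows, each a list of 5 numbers: the shift along the tool's x, y, z scaled (see below), then the turn about the tool's z scaled (see below), then the opening, from 0 (shut) to 1 (fully open). A call has 1 to 5 rows; each row is the pose to reach, as a shift and turn from the pose commanded when the call began, along the tool's axes at that moment; what a row does not reach only later rows make up. The controller multiplies each number of a shift by 0.8 m and each number of a turn by 1.5 rad. A row lasts 1/10 s, in which the tool goes at most 50 mm and 8.59 degrees, less where a joint would pass 70% of its speed; a pose out of reach is approached as far as the arm can. A call with a number of a shift or a turn outside -1 to 1 is refused whole. A call with a gripper value outside its range is refused whole. The fingers move at their own pace and stop on an object; "squeeze" is the grip in N (left out, the last holds). Time passes only in rows, so rows that repeat a pose let the fingers close. It gives the time, the measured TCP pose, the force, the opening and the grip force at its end, in the units of the state.
- r.read_state(): the state, without advancing time (a new reading comes with each control period).
- r.camera(name): name is "scene" or "top"; returns a dict with "pixels" (480x640x3 uint8, red, green, blue), "z_map" (480x640 float32, m along the optical axis (not along the pixel's ray), 0 where there is no reading), "K" (3x3 intrinsics, pixels), "k1" (the pictures are not rectified: a ray, as slopes to the right and down, at radius r is drawn at 1 + k1 r^2 times it, then the intrinsics apply), "R" (3x3) and "t" (3): a world point X has camera coordinates R X + t. Camera axes: x right, y down, z forward; pixel columns grow to the right and rows downward; lengths in m; the calibration is good to about 2 mm. A picture is of the moment at which its call begins.
- r.finish_job(): hands the job in; it is judged then, once.
The state is a dict: "t": time; "q": joint angles; "dq": joint speeds; "joint_efforts": joint torques, N m; "tcp_pos": TCP position; "eef_rot": TCP orientation; "ft_force": force on the tool from outside, world axes, zero at the start; "wrist_torque": the same for the moment, N m; "finger_gap": finger opening in m; "grip_force": force on a finger pad.
Only numpy, scipy, OpenCV 4.12 (cv2) and the standard library are available. Lean on these libraries where they do the work, as an engineer would, in place of code of your own. Each camera call takes 0.05 s, during which the arm holds its last target. There are 200 camera calls.

## Working session

There is one attempt and no reset: what is moved stays moved. The work goes in short steps, Python scripts to look and compute and a tool call to move; the robot and the scene stay as the last step left them, time stands still between calls to the robot, and variables do not carry over. Pictures are saved under pics/ and viewed, at most 14 in all, crops included, and the job is handed in when it is done.

Besides the shell and the picture viewer there is one more tool, called after "Call:" as name(argument=value, ...) on one line, values as JSON. move_arm: Moves the arm, as the interface text tells. Its arguments: {"type":"object","properties":{"series":{"type":"array"},"squeeze":{"type":"number"}},"required":["series"]}

```bash
mkdir -p pics
python3 - <<'E'
from plant import r
import cv2,numpy as np
for n in("scene","top"):
    c=r.camera(n); cv2.imwrite(f"pics/{n}0.png",c["pixels"][:,:,::-1]); np.savez(f"{n}0.npz",**c)
    print(n,c["K"].tolist(),c["k1"],(-c["R"].T@c["t"]).round(3),c["R"].round(3).tolist())
s=r.read_state();print({k:np.round(v,4).tolist() for k,v in s.items()}, r.pinch_z)
E
```

```text
scene [[560.5251400100675, 0.0, 318.64507436313903], [0.0, 560.5251400100675, 247.3288191467885], [0.0, 0.0, 1.0]] 0.05752409870063597 [ 0.907 -0.426  0.743] [[0.758, 0.652, -0.018], [0.493, -0.591, -0.638], [-0.426, 0.475, -0.77]]
top [[451.28110446611737, 0.0, 314.8035585266629], [0.0, 451.28110446611737, 239.2285745931055], [0.0, 0.0, 1.0]] 0.015425721687277592 [0.492 0.017 0.904] [[0.027, -0.999, 0.024], [-0.999, -0.028, -0.039], [0.039, -0.022, -0.999]]
{'t': 0.1, 'q': [74.2126, 17.8567, 0.8054, 86.6816, -0.2507, 75.5853, -1.5583], 'dq': [-0.049, -0.1823, -0.0026, -0.2213, -0.0327, 0.0752, 0.0859], 'joint_efforts': [0.0005, -38.0856, 0.1465, -23.1243, 0.0123, 0.008, -0.0], 'tcp_pos': [0.1273, -0.5344, 0.2303], 'eef_rot': [[0.9728, 0.2317, -0.0006], [0.2317, -0.9728, 0.002], [-0.0001, -0.0021, -1.0]], 'ft_force': [-0.364, 0.2363, 0.9962], 'wrist_torque': [0.0187, 0.0134, -0.0225], 'grip_force': 0.0, 'finger_gap': 0.0857} 0.0187
```

View pics/scene0.png

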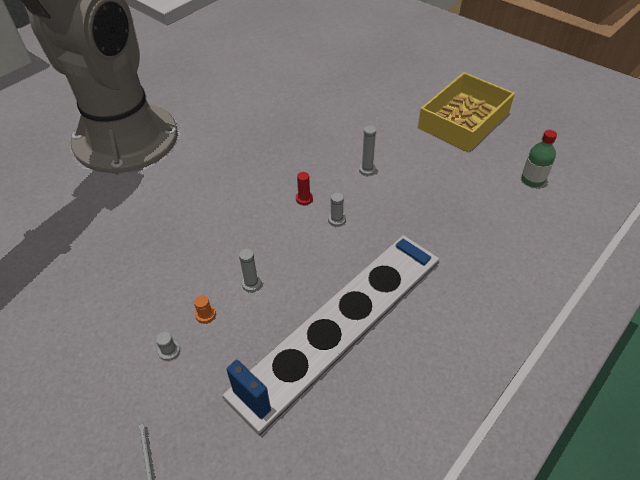

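View pics/top0.png

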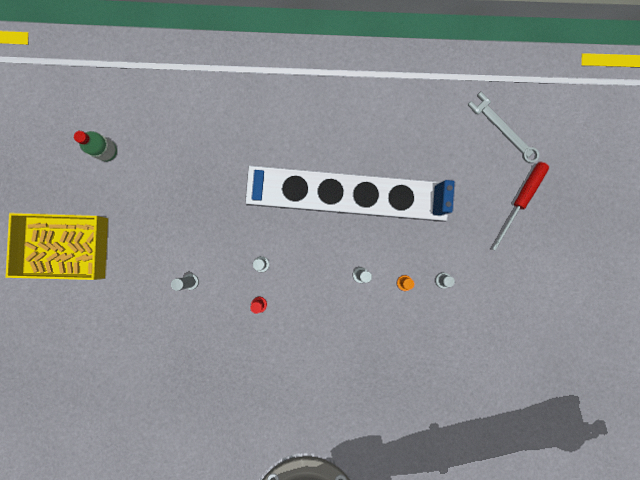

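The scene shot has the gauges at (368,150), (337,208), (249,270) and (166,345). The top shot has them at (185,283), (260,264), (362,275) and (445,281). The red and orange look-alikes stand at (258,305) and (405,283). The pads are at x≈295–401, row ~190. The end stop is at (443,197), on the −y side, so pad_4 is next to it.

```bash
cat > h.py <<'E'
import numpy as np,cv2
def rays(c,uv):
    K=c["K"];D=np.array([float(c["k1"]),0,0,0,0])
    n=cv2.undistortPoints(np.float64(uv).reshape(-1,1,2),K,D).reshape(-1,2)
    return np.c_[n,np.ones(len(n))]
def plane(c,uv,z):
    d=rays(c,uv)@c["R"]; o=-c["R"].T@c["t"]
    return o+d*((z-o[2])/d[:,2])[:,None]
def pts(c):
    v,u=np.mgrid[:480,:640]
    n=rays(c,np.c_[u.ravel(),v.ravel()])*c["z_map"].reshape(-1,1)
    P=((n-c["t"])@c["R"]).reshape(480,640,3); P[c["z_map"]==0]=np.nan
    return P
def tops(c):
    """gauge-like blobs: (area, median top height, xy of the top disc at that height, mean rgb, uv)"""
    P=pts(c); Z=P[...,2]
    m=((Z>.012)&(Z<.14)&(P[...,0]>.2)&(P[...,0]<.7)&(abs(P[...,1])<.45)).astype(np.uint8)
    n,L,S,C=cv2.connectedComponentsWithStats(m)
    out=[]
    for i in range(1,n):
        if not 40<S[i,4]<1500: continue
        z=Z[L==i]; h=np.percentile(z,90)
        t=(L==i)&(abs(Z-h)<.006); v,u=np.nonzero(t)
        out.append((S[i,4],len(u),round(h,4),plane(c,[[u.mean(),v.mean()]],h)[0].round(4),c["pixels"][t].mean(0).round(),(int(u.mean()),int(v.mean()))))
    return out
def pads(c):
    g=c["pixels"].max(2)<50
    P=pts(c); m=(g&(P[...,0]>.4)&(P[...,0]<.75)&(abs(P[...,2]-.023)<.015)).astype(np.uint8)
    n,L,S,C=cv2.connectedComponentsWithStats(m)
    return [(S[i,4],plane(c,C[i:i+1],.023)[0].round(4)) for i in range(1,n) if S[i,4]>200]
E
python3 - <<'E'
import numpy as np
from h import *
for n in("top","scene"):
    c=dict(np.load(n+"0.npz"))
    print(n,"bench z",np.nanmedian(pts(c)[200:300,200:500,2]))
    for x in tops(c):print(*x)
    for x in pads(c):print("pad",*x)
E
```

```text
top bench z -0.0005495233943681157
705 122 0.1085 [0.6915 0.4152 0.1085] [167.  31.  26.] (79, 136)
728 445 0.0253 [ 0.6426 -0.4268  0.0253] [163.  30.  25.] (531, 186)
930 362 0.0497 [0.4989 0.4148 0.0497] [184. 167.  15.] (91, 247)
126 104 0.0607 [0.4757 0.1023 0.0607] [190. 205. 206.] (258, 264)
157 109 0.0808 [ 0.4593 -0.0951  0.0808] [188. 202. 203.] (365, 276)
258 122 0.1001 [0.4377 0.2399 0.1001] [169. 182. 184.] (176, 284)
152 114 0.0405 [ 0.453  -0.2607  0.0405] [163. 175. 177.] (448, 281)
134 102 0.0406 [ 0.4457 -0.183   0.0406] [214. 129.  28.] (407, 283)
145 110 0.061 [0.3962 0.1045 0.061 ] [205.  59.  57.] (255, 307)
pad 470 [0.6266 0.0391 0.023 ]
pad 463 [ 0.6228 -0.0309  0.023 ]
pad 466 [ 0.6189 -0.1003  0.023 ]
pad 470 [ 0.615  -0.1702  0.023 ]
scene bench z -0.00015720136699243353
1176 328 0.049 [0.5051 0.4125 0.049 ] [138. 119.  55.] (448, 118)
498 111 0.0998 [0.442  0.2357 0.0998] [123. 123. 122.] (369, 130)
591 84 0.1082 [0.6933 0.4127 0.1082] [127.  40.  38.] (548, 133)
308 107 0.0599 [0.4009 0.0998 0.0599] [135.  36.  36.] (302, 176)
309 109 0.0601 [0.4804 0.0978 0.0601] [129. 130. 128.] (336, 197)
486 153 0.0795 [ 0.4639 -0.1     0.0795] [128. 129. 127.] (245, 255)
285 154 0.0408 [ 0.4508 -0.1871  0.0408] [168.  97.  53.] (201, 301)
320 174 0.0412 [ 0.4568 -0.2645  0.0412] [138. 139. 137.] (163, 338)
270 270 0.0169 [ 0.5554 -0.3802  0.0169] [131. 132. 130.] (145, 451)
pad 631 [0.6299 0.0363 0.023 ]
pad 700 [ 0.6261 -0.0334  0.023 ]
pad 802 [ 0.6222 -0.1033  0.023 ]
pad 911 [ 0.6182 -0.1729  0.023 ]
```

Sorted from the stop (pad_4 side) the target is 100→pad_4, 80→pad_3, 60→pad_2, 40→pad_1. The measured heights (0.040, 0.060, 0.080 and 0.100) and the 70 mm pad spacing match the given sizes. I average the two views. First I move over gauge_40 and turn so the fingers close across the rail.

Call:
move_arm(series=[[[0.478, -0.236, 0, -0.854, 1], [0.478, -0.236, 0, -0.854, 1], [0.478, -0.236, 0, -0.854, 1], [0.478, -0.236, 0, -0.854, 1], [0.478, -0.236, 0, -0.854, 1]]], squeeze=50)

```text
t: 0.6
tcp_pos: [0.3209, -0.3737, 0.231]
eef_rot: [[0.549, 0.836, -0.0], [0.836, -0.549, 0.0], [-0.0, -0.0, -1.0]]
ft_force: [1.4, -0.1, -0.3]
finger_gap: 0.0856
grip_force: 0.0
```

```bash
cat > go.py <<'E'
# python3 go.py x y z : scaled shift/turn from the present pose to the target (tool y at -3 deg)
import sys,numpy as np
from plant import r
s=r.read_state(); R=np.array(s["eef_rot"]); p=np.array(s["tcp_pos"])
ya=np.degrees(np.arctan2(R[1,1],R[0,1])); t=(ya+3+180)%360-180
print("t",round(s["t"],2),"p",p.round(4),"yaw",ya.round(2),"gap",round(s["finger_gap"],4),"grip",round(s["grip_force"],1),"F",np.round(s["ft_force"],1),"tilt",R[:2,2].round(3))
v=list(map(float,sys.argv[1:]))
for i in range(0,len(v),3):
    d=np.array(v[i:i+3])-p
    print("->",(R.T@d/.8).round(4),"turn",round(np.radians(t)/1.5,4),"mm",(np.linalg.norm(d)*1e3).round())
E
python3 go.py .455 -.2626 .13
```

```text
t 0.6 p [ 0.3209 -0.3737  0.231 ] yaw -33.29 gap 0.0856 grip 0.0 F [ 1.4 -0.1 -0.3] tilt [-0.  0.]
-> [0.2082 0.064  0.1262] turn -0.3525 mm 201.0
```

Call:
move_arm(series=[[[0.208, 0.064, 0.05, -0.352, 0.7], [0.208, 0.064, 0.1, -0.352, 0.7], [0.208, 0.064, 0.126, -0.352, 0.7], [0.208, 0.064, 0.126, -0.352, 0.7], [0.208, 0.064, 0.126, -0.352, 0.7]]])

```text
t: 1.1
tcp_pos: [0.4559, -0.2575, 0.1261]
eef_rot: [[0.048, 0.999, -0.004], [0.999, -0.048, 0.009], [0.009, -0.005, -1.0]]
ft_force: [-0.8, 0.4, -0.1]
finger_gap: 0.0599
grip_force: 0.0
```

```bash
python3 go.py .455 -.2626 .014
```

```text
t 1.1 p [ 0.4559 -0.2575  0.1261] yaw -2.75 gap 0.0599 grip 0.0 F [-0.8  0.4 -0.1] tilt [-0.004  0.009]
-> [-7.700e-03 -1.000e-04  1.401e-01] turn 0.0029 mm 112.0
```

Call:
move_arm(series=[[[0, 0, 0.04, 0, 0.7], [0, 0, 0.07, 0, 0.7], [0, 0, 0.09, 0, 0.7], [0, 0, 0.09, 0, 0.7], [0, 0, 0.09, 0, 0.7]]])

```text
t: 1.6
tcp_pos: [0.4544, -0.2656, 0.0587]
eef_rot: [[0.06, 0.998, -0.0], [0.998, -0.06, -0.0], [-0.0, -0.0, -1.0]]
ft_force: [0.7, -0.5, -0.0]
finger_gap: 0.0598
grip_force: 0.0
```

```bash
python3 go.py .455 -.2626 .014
python3 - <<'E'
from plant import r
import cv2
c=r.camera("scene");cv2.imwrite("pics/s1.png",cv2.resize(c["pixels"][220:420,60:330,::-1],None,fx=2.5,fy=2.5))
E
```

```text
t 1.6 p [ 0.4544 -0.2656  0.0587] yaw -3.42 gap 0.0598 grip 0.0 F [ 0.7 -0.5 -0. ] tilt [-0. -0.]
-> [0.0038 0.0005 0.0559] turn -0.0049 mm 45.0
```

View pics/s1.png

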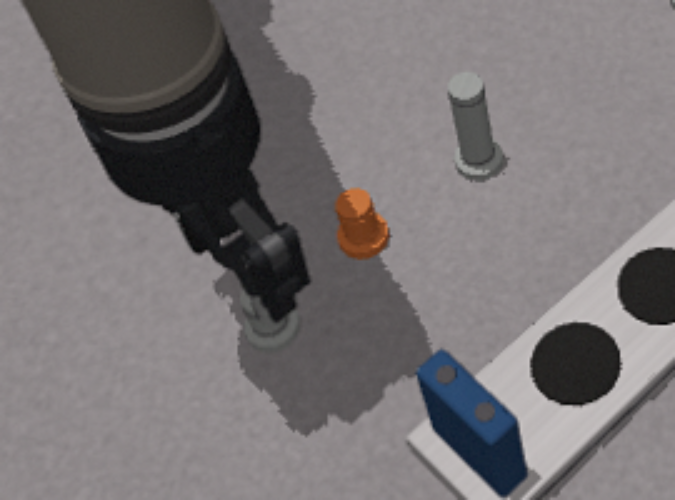

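The gripper is over gauge_40 with one finger in front of it near (290,290), and nothing is touched. I correct by 3 mm and descend.

Call:
move_arm(series=[[[0.004, 0.0005, 0.03, -0.004, 0.7], [0.004, 0.0005, 0.056, -0.004, 0.7], [0.004, 0.0005, 0.056, -0.004, 0.7], [0.004, 0.0005, 0.056, -0.004, 0.3], [0.004, 0.0005, 0.056, -0.004, 0]]])

```text
t: 2.15
tcp_pos: [0.4566, -0.2629, 0.0154]
eef_rot: [[0.053, 0.999, 0.003], [0.999, -0.053, -0.002], [-0.002, 0.003, -1.0]]
ft_force: [-0.2, -0.5, -0.2]
finger_gap: 0.0318
grip_force: 0.0
```

Call:
move_arm(series=[[[0, 0, 0, 0, 0], [0, 0, 0, 0, 0], [0, 0, 0, 0, 0], [0, 0, 0, 0, 0], [0, 0, 0, 0, 0]]])

```text
t: 2.65
tcp_pos: [0.4565, -0.2629, 0.0155]
eef_rot: [[0.053, 0.999, 0.003], [0.999, -0.053, -0.002], [-0.002, 0.003, -1.0]]
ft_force: [-0.7, 0.4, 6.5]
finger_gap: 0.0201
grip_force: 48.9
```

```bash
python3 go.py .6283 .0377 .11
```

```text
t 2.65 p [ 0.4565 -0.2629  0.0155] yaw -3.04 gap 0.0201 grip 48.9 F [-0.7  0.4  6.5] tilt [ 0.003 -0.002]
-> [ 0.3863  0.1948 -0.1183] turn -0.0005 mm 359.0
```

Gripped at 49 N with a 20 mm gap on the 22 mm pillar. I lift straight up first.

Call:
move_arm(series=[[[0, 0, -0.01, 0, 0], [0, 0, -0.04, 0, 0], [0, 0, -0.08, 0, 0], [0, 0, -0.119, 0, 0], [0, 0, -0.119, 0, 0]]])

```text
t: 3.15
tcp_pos: [0.4588, -0.2635, 0.1138]
eef_rot: [[0.053, 0.999, 0.009], [0.999, -0.053, -0.005], [-0.005, 0.009, -1.0]]
ft_force: [1.5, -0.4, -1.1]
finger_gap: 0.0205
grip_force: 49.0
```

```bash
python3 go.py .6283 .0377 .11
python3 - <<'E'
from plant import r
import cv2
c=r.camera("scene");cv2.imwrite("pics/s2.png",cv2.resize(c["pixels"][180:420,60:330,::-1],None,fx=2.4,fy=2.4))
E
```

```text
t 3.15 p [ 0.4588 -0.2635  0.1138] yaw -3.03 gap 0.0205 grip 49.0 F [ 1.5 -0.4 -1.1] tilt [ 0.009 -0.005]
-> [0.3872 0.1916 0.0048] turn -0.0003 mm 346.0
```

View pics/s2.png

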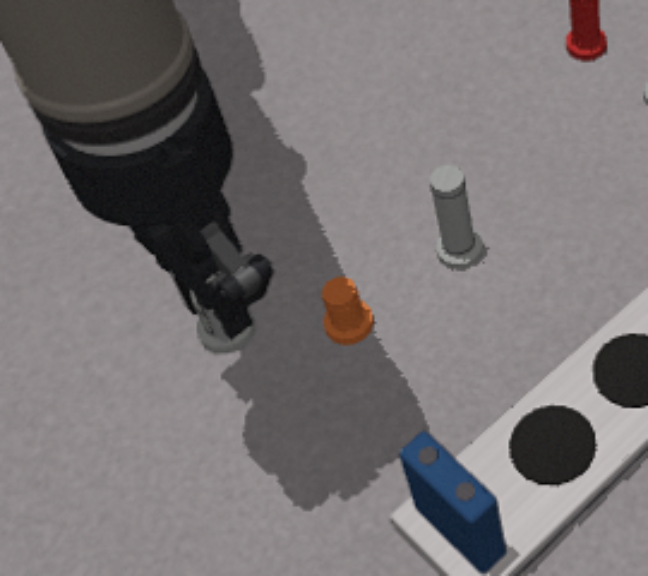

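gauge_40 hangs upright in the fingers at (222,335). I carry it to pad_1.

Call:
move_arm(series=[[[0.025, 0.012, 0, 0, 0], [0.06, 0.03, 0, 0, 0], [0.1, 0.05, 0, 0, 0], [0.145, 0.072, 0, 0, 0], [0.19, 0.095, 0, 0, 0]]])

```text
t: 3.7
tcp_pos: [0.5381, -0.1132, 0.1072]
eef_rot: [[0.054, 0.999, -0.004], [0.999, -0.054, 0.0], [0.0, -0.004, -1.0]]
ft_force: [0.7, -0.5, -2.1]
finger_gap: 0.0202
grip_force: 49.0
```

Call:
move_arm(series=[[[0.045, 0.022, 0, 0, 0], [0.09, 0.045, 0, 0, 0], [0.135, 0.068, 0, 0, 0], [0.17, 0.085, 0, 0, 0], [0.197, 0.0966, 0, 0, 0]]])

```text
t: 4.2
tcp_pos: [0.6239, 0.0421, 0.1068]
eef_rot: [[0.05, 0.999, -0.003], [0.999, -0.05, 0.001], [0.001, -0.004, -1.0]]
ft_force: [-0.7, -0.3, -0.9]
finger_gap: 0.0202
grip_force: 49.1
```

Call:
move_arm(series=[[[0, 0, 0.02, 0, 0], [0, 0, 0.04, 0, 0], [0, 0, 0.05, 0, 0], [0, 0, 0.05, 0, 0], [0, 0, 0.05, 0, 0]]])

```text
t: 4.7
tcp_pos: [0.6244, 0.0387, 0.0685]
eef_rot: [[0.053, 0.999, -0.001], [0.999, -0.053, -0.0], [-0.0, -0.001, -1.0]]
ft_force: [0.3, -0.2, -1.3]
finger_gap: 0.0205
grip_force: 49.1
```

```bash
python3 go.py .6283 .0377 .039
python3 - <<'E'
from plant import r
import cv2
c=r.camera("scene");cv2.imwrite("pics/s3.png",cv2.resize(c["pixels"][180:420,250:520,::-1],None,fx=2.4,fy=2.4))
E
```

```text
t 4.7 p [0.6244 0.0387 0.0685] yaw -3.06 gap 0.0205 grip 49.1 F [ 0.3 -0.2 -1.3] tilt [-0.001 -0.   ]
-> [-0.0009  0.005   0.0369] turn -0.0007 mm 30.0
```

View pics/s3.png

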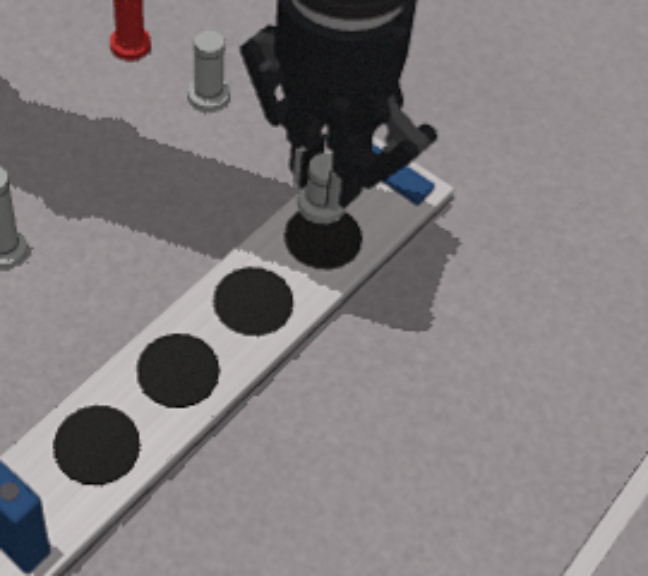

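The gauge hangs just above pad_1 at (322,205), and the pad is at (323,237). I lower it, check, then release.

Call:
move_arm(series=[[[-0.001, 0.005, 0.015, 0, 0], [-0.001, 0.005, 0.028, 0, 0], [-0.001, 0.005, 0.034, 0, 0], [-0.001, 0.005, 0.037, 0, 0], [-0.001, 0.005, 0.037, 0, 0]]])

```text
t: 5.25
tcp_pos: [0.6284, 0.038, 0.039]
eef_rot: [[0.053, 0.999, -0.0], [0.999, -0.053, -0.0], [-0.0, -0.0, -1.0]]
ft_force: [1.0, -0.2, -1.5]
finger_gap: 0.0205
grip_force: 49.3
```

```bash
python3 go.py .6283 .0377 .0385
```

```text
t 5.25 p [0.6284 0.038  0.039 ] yaw -3.03 gap 0.0205 grip 49.3 F [ 1.  -0.2 -1.5] tilt [-0. -0.]
-> [-0.0004 -0.0001  0.0007] turn -0.0003 mm 1.0
```

Call:
move_arm(series=[[[0, 0, 0.0012, 0, 0], [0, 0, 0.0012, 0, 0], [0, 0, 0.0012, 0, 0.3], [0, 0, 0.0012, 0, 0.5], [0, 0, 0.0012, 0, 0.7]]])

```text
t: 5.75
tcp_pos: [0.6289, 0.038, 0.0385]
eef_rot: [[0.053, 0.999, 0.001], [0.999, -0.053, 0.0], [0.0, 0.001, -1.0]]
ft_force: [-0.3, 0.2, 0.1]
finger_gap: 0.0537
grip_force: 0.0
```

Call:
move_arm(series=[[[0, 0, 0, 0, 0.7], [0, 0, -0.02, 0, 0.7], [0, 0, -0.06, 0, 0.7], [0, 0, -0.11, 0, 0.7], [0, 0, -0.11, 0, 0.7]]])

```text
t: 6.25
tcp_pos: [0.6336, 0.0394, 0.1346]
eef_rot: [[0.053, 0.998, 0.015], [0.999, -0.053, 0.002], [0.003, 0.014, -1.0]]
ft_force: [0.2, -0.1, 0.8]
finger_gap: 0.0595
grip_force: 0.0
```

```bash
python3 go.py .478 .100 .126
```

```text
t 6.25 p [0.6336 0.0394 0.1346] yaw -3.04 gap 0.0595 grip 0.0 F [ 0.2 -0.1  0.8] tilt [0.015 0.002]
-> [ 0.0654 -0.1984  0.0081] turn -0.0004 mm 167.0
```

Call:
move_arm(series=[[[0.015, -0.04, 0, 0, 0.7], [0.034, -0.095, 0, 0, 0.7], [0.053, -0.15, 0, 0, 0.7], [0.0675, -0.191, 0, 0, 0.7], [0.0675, -0.191, 0, 0, 0.7]]])

```text
t: 6.75
tcp_pos: [0.4737, 0.1031, 0.1269]
eef_rot: [[0.046, 0.999, -0.003], [0.999, -0.046, -0.001], [-0.001, -0.003, -1.0]]
ft_force: [0.3, 0.4, -1.1]
finger_gap: 0.0595
grip_force: 0.0
```

Call:
move_arm(series=[[[0, 0, 0.02, 0, 0.7], [0, 0, 0.04, 0, 0.7], [0, 0, 0.04, 0, 0.7], [0, 0, 0.04, 0, 0.7], [0, 0, 0.04, 0, 0.7]]])

```text
t: 7.25
tcp_pos: [0.4801, 0.1002, 0.0954]
eef_rot: [[0.053, 0.999, 0.002], [0.999, -0.053, 0.0], [0.001, 0.002, -1.0]]
ft_force: [0.4, 0.0, 0.4]
finger_gap: 0.0598
grip_force: 0.0
```

```bash
python3 go.py .478 .100 .026
python3 - <<'E'
from plant import r
from h import *
for n in("top","scene"):
    c=r.camera(n)
    for x in tops(c):
        if x[3][0]>.58: print(n,*x)
E
```

```text
t 7.25 p [0.4801 0.1002 0.0954] yaw -3.05 gap 0.0598 grip 0.0 F [0.4 0.  0.4] tilt [0.002 0.   ]
-> [-0.0004 -0.0028  0.0868] turn -0.0006 mm 69.0
top 705 120 0.108 [0.6915 0.4153 0.108 ] [172.  33.  28.] (79, 136)
top 741 443 0.0253 [ 0.6439 -0.4274  0.0253] [173.  31.  25.] (531, 186)
scene 598 84 0.1081 [0.6934 0.4129 0.1081] [136.  44.  42.] (548, 133)
```

Call:
move_arm(series=[[[0, -0.0025, 0.03, 0, 0.7], [0, -0.0025, 0.065, 0, 0.7], [0, -0.0025, 0.0865, 0, 0.7], [0, -0.0025, 0.0865, 0, 0.7], [0, -0.0025, 0.0865, 0, 0.3]]])

```text
t: 7.85
tcp_pos: [0.4774, 0.1003, 0.0257]
eef_rot: [[0.053, 0.999, 0.001], [0.999, -0.053, 0.0], [0.0, 0.001, -1.0]]
ft_force: [-0.2, -0.0, 0.2]
finger_gap: 0.0462
grip_force: 0.0
```

Call:
move_arm(series=[[[0, 0, 0, 0, 0], [0, 0, 0, 0, 0], [0, 0, 0, 0, 0], [0, 0, 0, 0, 0], [0, 0, 0, 0, 0]]])

```text
t: 8.35
tcp_pos: [0.4782, 0.1005, 0.0266]
eef_rot: [[0.053, 0.999, 0.003], [0.999, -0.053, 0.0], [0.001, 0.003, -1.0]]
ft_force: [-1.2, 0.6, 6.3]
finger_gap: 0.0207
grip_force: 49.2
```

```bash
python3 go.py .6245 -.0322 .12
cat >> h.py <<'E'
def railchk(c):
    P=pts(c);Z=P[...,2]
    m=((Z>.035)&(Z<.15)&(P[...,0]>.57)&(P[...,0]<.68)&(P[...,1]>-.22)&(P[...,1]<.09)).astype(np.uint8)
    n,L,S,C=cv2.connectedComponentsWithStats(m)
    for i in range(1,n):
        if S[i,4]<40: continue
        h=np.percentile(Z[L==i],90); v,u=np.nonzero((L==i)&(abs(Z-h)<.006))
        print("rail top",round(h-.023,4),plane(c,[[u.mean(),v.mean()]],h)[0].round(4),S[i,4])
E
python3 - <<'E'
from plant import r
from h import *
for n in("top","scene"): railchk(r.camera(n))
E
```

```text
t 8.35 p [0.4782 0.1005 0.0266] yaw -3.03 gap 0.0207 grip 49.2 F [-1.2  0.6  6.3] tilt [0.003 0.   ]
-> [-0.1559  0.1917 -0.1163] turn -0.0004 mm 218.0
rail top 0.0407 [0.6261 0.039  0.0637] 128
rail top 0.0403 [0.631  0.034  0.0633] 270
```

gauge_40 sits within about 1.5 mm of pad_1's centre, and gauge_60 is gripped. I lift it and carry it to pad_2.

Call:
move_arm(series=[[[0, 0, -0.01, 0, 0], [0, 0, -0.04, 0, 0], [0, 0, -0.08, 0, 0], [0, 0, -0.115, 0, 0], [0, 0, -0.115, 0, 0]]])

```text
t: 8.95
tcp_pos: [0.4799, 0.1011, 0.1211]
eef_rot: [[0.053, 0.999, 0.008], [0.999, -0.053, 0.001], [0.002, 0.008, -1.0]]
ft_force: [0.3, -0.3, -1.2]
finger_gap: 0.0204
grip_force: 49.2
```

Call:
move_arm(series=[[[-0.02, 0.025, 0, 0, 0], [-0.052, 0.064, 0, 0, 0], [-0.09, 0.11, 0, 0, 0], [-0.13, 0.16, 0, 0, 0], [-0.156, 0.192, 0, 0, 0]]])

```text
t: 9.45
tcp_pos: [0.6247, -0.0371, 0.1153]
eef_rot: [[0.056, 0.998, -0.002], [0.998, -0.056, -0.002], [-0.003, -0.002, -1.0]]
ft_force: [0.2, 0.1, -2.1]
finger_gap: 0.0211
grip_force: 49.3
```

Call:
move_arm(series=[[[0, 0, 0, 0, 0], [0, 0, 0.02, 0, 0], [0, 0, 0.05, 0, 0], [0, 0, 0.05, 0, 0], [0, 0, 0.05, 0, 0]]])

```text
t: 9.95
tcp_pos: [0.6222, -0.0322, 0.076]
eef_rot: [[0.052, 0.999, -0.003], [0.999, -0.052, 0.0], [0.0, -0.003, -1.0]]
ft_force: [0.4, -0.0, -1.5]
finger_gap: 0.0208
grip_force: 49.5
```

```bash
python3 go.py .6245 -.0322 .049
```

```text
t 9.95 p [ 0.6222 -0.0322  0.076 ] yaw -2.99 gap 0.0208 grip 49.5 F [ 0.4 -0.  -1.5] tilt [-0.003  0.   ]
-> [0.0002 0.003  0.0337] turn 0.0001 mm 27.0
```

Call:
move_arm(series=[[[0, 0.002, 0.012, 0, 0], [0, 0.002, 0.024, 0, 0], [0, 0.002, 0.031, 0, 0], [0, 0.002, 0.033, 0, 0], [0, 0.002, 0.033, 0, 0]]])

```text
t: 10.45
tcp_pos: [0.6251, -0.0327, 0.0505]
eef_rot: [[0.053, 0.999, -0.001], [0.999, -0.053, -0.0], [-0.0, -0.001, -1.0]]
ft_force: [-0.5, -0.2, -1.5]
finger_gap: 0.021
grip_force: 49.7
```

```bash
python3 go.py .6245 -.0322 .049
```

```text
t 10.45 p [ 0.6251 -0.0327  0.0505] yaw -3.03 gap 0.021 grip 49.7 F [-0.5 -0.2 -1.5] tilt [-0.001 -0.   ]
-> [ 0.0006 -0.0008  0.0018] turn -0.0004 mm 2.0
```

Call:
move_arm(series=[[[0, 0, 0.0026, 0, 0], [0, 0, 0.0026, 0, 0], [0, 0, 0.0026, 0, 0.3], [0, 0, 0.0026, 0, 0.5], [0, 0, 0.0026, 0, 0.7]]])

```text
t: 10.95
tcp_pos: [0.6256, -0.0327, 0.0488]
eef_rot: [[0.053, 0.999, 0.001], [0.999, -0.053, 0.0], [0.0, 0.001, -1.0]]
ft_force: [0.1, 0.1, 0.6]
finger_gap: 0.0537
grip_force: 0.0
```

Call:
move_arm(series=[[[0, 0, 0, 0, 0.7], [0, 0, -0.02, 0, 0.7], [0, 0, -0.06, 0, 0.7], [0, 0, -0.11, 0, 0.7], [0, 0, -0.12, 0, 0.7]]])

```text
t: 11.45
tcp_pos: [0.6288, -0.0322, 0.1503]
eef_rot: [[0.053, 0.999, 0.01], [0.999, -0.053, 0.0], [0.001, 0.01, -1.0]]
ft_force: [0.6, 0.5, 1.2]
finger_gap: 0.0597
grip_force: 0.0
```

Call:
move_arm(series=[[[0.03, -0.023, 0, 0, 0.7], [0.07, -0.054, 0, 0, 0.7], [0.115, -0.088, 0, 0, 0.7], [0.16, -0.123, 0, 0, 0.7], [0.205, -0.157, 0, 0, 0.7]]])

```text
t: 11.95
tcp_pos: [0.5071, 0.1389, 0.1444]
eef_rot: [[0.053, 0.999, -0.0], [0.999, -0.053, -0.0], [-0.0, -0.0, -1.0]]
ft_force: [0.3, -0.1, -0.7]
finger_gap: 0.0595
grip_force: 0.0
```

Call:
move_arm(series=[[[0.045, -0.034, 0, 0, 0.7], [0.09, -0.069, 0, 0, 0.7], [0.12, -0.092, 0, 0, 0.7], [0.12, -0.092, 0, 0, 0.7], [0.12, -0.092, 0, 0, 0.7]]])

```text
t: 12.45
tcp_pos: [0.4397, 0.2378, 0.1445]
eef_rot: [[0.051, 0.999, 0.0], [0.999, -0.051, -0.001], [-0.001, 0.0, -1.0]]
ft_force: [0.9, -0.4, -0.0]
finger_gap: 0.0595
grip_force: 0.0
```

```bash
python3 go.py .4398 .2378 .044
python3 - <<'E'
from plant import r
from h import *
for n in("top","scene"): 
    c=r.camera(n); railchk(c)
cv2.imwrite("pics/s4.png",c["pixels"][:,:,::-1])
E
```

```text
t 12.45 p [0.4397 0.2378 0.1445] yaw -2.9 gap 0.0595 grip 0.0 F [ 0.9 -0.4 -0. ] tilt [ 0.    -0.001]
-> [1.000e-04 1.000e-04 1.256e-01] turn 0.0012 mm 100.0
rail top 0.0412 [0.626  0.039  0.0642] 129
rail top 0.0606 [ 0.6233 -0.0301  0.0836] 150
rail top 0.0403 [0.6313 0.0339 0.0633] 267
rail top 0.0601 [ 0.6279 -0.0349  0.0831] 405
```

View pics/s4.png

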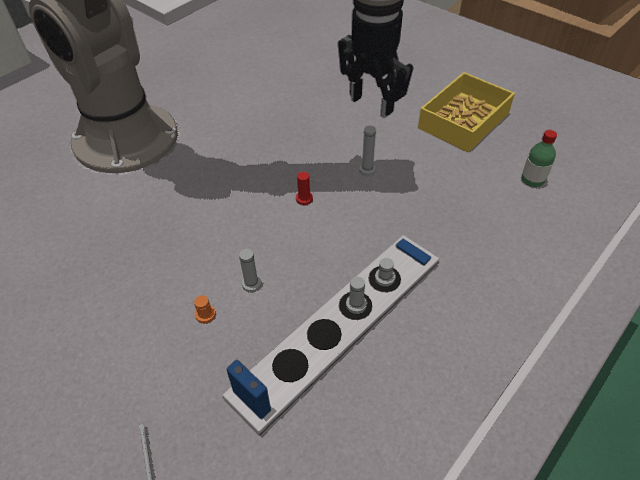

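gauge_40 (385,272) and gauge_60 (356,297) stand centred on their pads, and the gripper is above gauge_100 (368,150). I descend and grip.

Call:
move_arm(series=[[[0, 0, 0.025, 0, 0.7], [0, 0, 0.055, 0, 0.7], [0, 0, 0.09, 0, 0.7], [0, 0, 0.12, 0, 0.7], [0, 0, 0.1255, 0, 0.7]]])

```text
t: 13.05
tcp_pos: [0.439, 0.2341, 0.0412]
eef_rot: [[0.056, 0.998, -0.006], [0.998, -0.056, -0.004], [-0.004, -0.005, -1.0]]
ft_force: [-0.5, -0.7, 0.2]
finger_gap: 0.0597
grip_force: 0.0
```

Call:
move_arm(series=[[[0, 0, 0, 0, 0.7], [0, 0, 0, 0, 0.3], [0, 0, 0, 0, 0], [0, 0, 0, 0, 0], [0, 0, 0, 0, 0]]])

```text
t: 13.55
tcp_pos: [0.4409, 0.238, 0.0455]
eef_rot: [[0.053, 0.999, 0.002], [0.999, -0.053, 0.001], [0.001, 0.002, -1.0]]
ft_force: [-1.0, -0.9, 6.1]
finger_gap: 0.0207
grip_force: 48.7
```

Call:
move_arm(series=[[[0, 0, 0, 0, 0], [0, 0, 0, 0, 0], [0, 0, 0, 0, 0]]])

```text
t: 13.85
tcp_pos: [0.4408, 0.238, 0.0455]
eef_rot: [[0.053, 0.999, 0.002], [0.999, -0.053, 0.001], [0.001, 0.002, -1.0]]
ft_force: [-1.2, -0.9, 6.0]
finger_gap: 0.0208
grip_force: 48.7
```

```bash
python3 go.py .4398 .2378 .144 .6166 -.1716 .144
```

```text
t 13.85 p [0.4408 0.238  0.0455] yaw -3.02 gap 0.0208 grip 48.7 F [-1.2 -0.9  6. ] tilt [0.002 0.001]
-> [-0.0002 -0.001  -0.1231] turn -0.0002 mm 98.0
-> [-0.4996  0.2466 -0.123 ] turn -0.0002 mm 456.0
```

Call:
move_arm(series=[[[0, 0, -0.01, 0, 0], [0, 0, -0.04, 0, 0], [0, 0, -0.08, 0, 0], [0, 0, -0.115, 0, 0], [0, 0, -0.123, 0, 0]]])

```text
t: 14.35
tcp_pos: [0.4417, 0.2386, 0.1455]
eef_rot: [[0.053, 0.999, 0.005], [0.999, -0.053, 0.003], [0.003, 0.005, -1.0]]
ft_force: [1.0, 0.9, -4.1]
finger_gap: 0.0206
grip_force: 49.5
```

Call:
move_arm(series=[[[-0.02, 0.01, 0, 0, 0], [-0.055, 0.027, 0, 0, 0], [-0.1, 0.049, 0, 0, 0], [-0.145, 0.072, 0, 0, 0], [-0.19, 0.094, 0, 0, 0]]])

```text
t: 14.85
tcp_pos: [0.5063, 0.0797, 0.1409]
eef_rot: [[0.053, 0.999, -0.003], [0.999, -0.053, -0.001], [-0.001, -0.003, -1.0]]
ft_force: [0.7, 0.3, -4.0]
finger_gap: 0.0211
grip_force: 49.4
```

Call:
move_arm(series=[[[-0.045, 0.022, 0, 0, 0], [-0.09, 0.044, 0, 0, 0], [-0.135, 0.067, 0, 0, 0], [-0.18, 0.089, 0, 0, 0], [-0.22, 0.109, 0, 0, 0]]])

```text
t: 15.35
tcp_pos: [0.5839, -0.1014, 0.1403]
eef_rot: [[0.054, 0.999, -0.004], [0.999, -0.054, -0.0], [-0.001, -0.004, -1.0]]
ft_force: [1.4, -0.5, -4.0]
finger_gap: 0.0208
grip_force: 49.4
```

Call:
move_arm(series=[[[-0.035, 0.017, 0, 0, 0], [-0.065, 0.032, 0, 0, 0], [-0.085, 0.042, 0, 0, 0], [-0.0896, 0.0436, 0, 0, 0], [-0.0896, 0.0436, 0, 0, 0]]])

```text
t: 15.85
tcp_pos: [0.6147, -0.1723, 0.1406]
eef_rot: [[0.054, 0.999, -0.004], [0.999, -0.054, 0.001], [0.001, -0.004, -1.0]]
ft_force: [-0.1, 1.3, -3.8]
finger_gap: 0.0209
grip_force: 49.5
```

```bash
python3 go.py .6166 -.1716 .0675
python3 - <<'E'
from plant import r
import cv2
c=r.camera("scene");cv2.imwrite("pics/s5.png",cv2.resize(c["pixels"][180:440,180:450,::-1],None,fx=2.2,fy=2.2))
E
```

```text
t 15.85 p [ 0.6147 -0.1723  0.1406] yaw -3.1 gap 0.0209 grip 49.5 F [-0.1  1.3 -3.8] tilt [-0.004  0.001]
-> [0.0009 0.0027 0.0914] turn -0.0012 mm 73.0
```

View pics/s5.png

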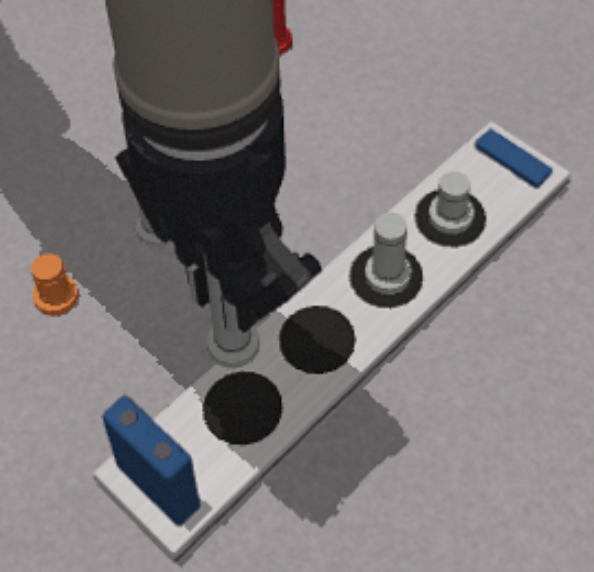

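gauge_100 hangs upright at (233,345), over pad_4 at (243,408). I lower it.

Call:
move_arm(series=[[[0.001, 0, 0.02, 0, 0], [0.001, 0, 0.045, 0, 0], [0.001, 0, 0.07, 0, 0], [0.001, 0, 0.075, 0, 0], [0.001, 0, 0.075, 0, 0]]])

```text
t: 16.4
tcp_pos: [0.615, -0.1694, 0.0818]
eef_rot: [[0.051, 0.999, -0.003], [0.999, -0.051, 0.001], [0.001, -0.003, -1.0]]
ft_force: [0.9, -0.8, -4.6]
finger_gap: 0.0209
grip_force: 49.4
```

Call:
move_arm(series=[[[0, 0.001, 0.006, 0, 0], [0, 0.001, 0.012, 0, 0], [0, 0.001, 0.014, 0, 0], [0, 0.001, 0.014, 0, 0]]])

```text
t: 16.8
tcp_pos: [0.6167, -0.1714, 0.0714]
eef_rot: [[0.053, 0.999, -0.0], [0.999, -0.053, 0.0], [0.0, -0.0, -1.0]]
ft_force: [-0.5, -0.3, -4.4]
finger_gap: 0.0209
grip_force: 49.4
```

```bash
python3 go.py .6166 -.1716 .0675
```

```text
t 16.8 p [ 0.6167 -0.1714  0.0714] yaw -3.04 gap 0.0209 grip 49.4 F [-0.5 -0.3 -4.4] tilt [-0.  0.]
-> [-0.0002 -0.0001  0.0048] turn -0.0005 mm 4.0
```

Call:
move_arm(series=[[[0, 0, 0.003, 0, 0], [0, 0, 0.0048, 0, 0], [0, 0, 0.0048, 0, 0], [0, 0, 0.0048, 0, 0.3], [0, 0, 0.0048, 0, 0.5]]])

```text
t: 17.3
tcp_pos: [0.6176, -0.1715, 0.0683]
eef_rot: [[0.053, 0.999, 0.002], [0.999, -0.053, -0.0], [-0.0, 0.002, -1.0]]
ft_force: [0.3, -0.5, 0.3]
finger_gap: 0.0391
grip_force: 0.0
```

Call:
move_arm(series=[[[0, 0, 0, 0, 0.7], [0, 0, 0, 0, 0.7], [0, 0, -0.03, 0, 0.7], [0, 0, -0.08, 0, 0.7], [0, 0, -0.125, 0, 0.7]]])

```text
t: 17.8
tcp_pos: [0.6166, -0.1713, 0.1686]
eef_rot: [[0.053, 0.999, -0.001], [0.999, -0.053, 0.0], [0.0, -0.001, -1.0]]
ft_force: [1.2, -0.7, 0.9]
finger_gap: 0.0599
grip_force: 0.0
```

Call:
move_arm(series=[[[0, 0, 0, 0, 0.7], [0.025, -0.06, 0, 0, 0.7], [0.049, -0.118, 0, 0, 0.7], [0.072, -0.175, 0, 0, 0.7], [0.082, -0.198, 0, 0, 0.7]]])

```text
t: 18.3
tcp_pos: [0.4571, -0.0951, 0.1664]
eef_rot: [[0.051, 0.999, -0.005], [0.999, -0.051, 0.0], [0.0, -0.005, -1.0]]
ft_force: [0.7, -0.4, 0.2]
finger_gap: 0.0594
grip_force: 0.0
```

Call:
move_arm(series=[[[0, 0, 0.02, 0, 0.7], [0, 0, 0.05, 0, 0.7], [0, 0, 0.06, 0, 0.7], [0, 0, 0.06, 0, 0.7], [0, 0, 0.06, 0, 0.7]]])

```text
t: 18.8
tcp_pos: [0.4627, -0.0975, 0.12]
eef_rot: [[0.053, 0.999, 0.001], [0.999, -0.053, 0.0], [0.0, 0.001, -1.0]]
ft_force: [-0.1, 0.2, -0.0]
finger_gap: 0.0597
grip_force: 0.0
```

```bash
python3 go.py .4616 -.0975 .034
python3 - <<'E'
from plant import r
from h import *
for n in("top","scene"): railchk(r.camera(n))
E
```

```text
t 18.8 p [ 0.4627 -0.0975  0.12  ] yaw -3.03 gap 0.0597 grip 0.0 F [-0.1  0.2 -0. ] tilt [0.001 0.   ]
-> [-1.000e-04 -1.400e-03  1.075e-01] turn -0.0003 mm 86.0
rail top 0.0403 [0.6262 0.0391 0.0633] 130
rail top 0.0606 [ 0.6232 -0.0299  0.0836] 154
rail top 0.1 [ 0.614 -0.167  0.123] 254
rail top 0.0404 [0.6311 0.0338 0.0634] 271
rail top 0.06 [ 0.6278 -0.0348  0.083 ] 404
rail top 0.0999 [ 0.6188 -0.1717  0.1229] 711
```

gauge_100 stands on pad_4, about 2 mm off centre. Next is gauge_80.

Call:
move_arm(series=[[[0, 0, 0.025, 0, 0.7], [0, 0, 0.055, 0, 0.7], [0, 0, 0.085, 0, 0.7], [0, 0, 0.105, 0, 0.7], [0, 0, 0.107, 0, 0.7]]])

```text
t: 19.4
tcp_pos: [0.461, -0.0973, 0.0328]
eef_rot: [[0.053, 0.999, -0.003], [0.999, -0.053, 0.001], [0.001, -0.003, -1.0]]
ft_force: [0.0, -0.4, 0.6]
finger_gap: 0.0602
grip_force: 0.0
```

Call:
move_arm(series=[[[0, 0, 0, 0, 0.7], [0, 0, 0, 0, 0.3], [0, 0, 0, 0, 0], [0, 0, 0, 0, 0], [0, 0, 0, 0, 0]]])

```text
t: 19.9
tcp_pos: [0.4627, -0.0977, 0.035]
eef_rot: [[0.053, 0.999, 0.001], [0.999, -0.053, -0.001], [-0.001, 0.001, -1.0]]
ft_force: [-1.5, 0.0, 6.3]
finger_gap: 0.0209
grip_force: 48.6
```

Call:
move_arm(series=[[[0, 0, 0, 0, 0], [0, 0, 0, 0, 0], [0, 0, -0.01, 0, 0], [0, 0, -0.03, 0, 0], [0, 0, -0.06, 0, 0]]])

```text
t: 20.4
tcp_pos: [0.4602, -0.0972, 0.0813]
eef_rot: [[0.053, 0.999, -0.004], [0.999, -0.053, 0.001], [0.001, -0.004, -1.0]]
ft_force: [0.5, -0.1, -2.2]
finger_gap: 0.021
grip_force: 49.0
```

```bash
python3 go.py .6206 -.1018 .144
```

```text
t 20.4 p [ 0.4602 -0.0972  0.0813] yaw -3.03 gap 0.021 grip 49.0 F [ 0.5 -0.1 -2.2] tilt [-0.004  0.001]
-> [ 0.0049  0.2002 -0.0792] turn -0.0003 mm 172.0
```

Call:
move_arm(series=[[[0, 0, -0.03, 0, 0], [0.0005, 0.02, -0.047, 0, 0], [0.001, 0.06, -0.047, 0, 0], [0.0025, 0.105, -0.047, 0, 0], [0.004, 0.15, -0.047, 0, 0]]])

```text
t: 20.9
tcp_pos: [0.5827, -0.101, 0.1196]
eef_rot: [[0.053, 0.999, -0.001], [0.999, -0.053, -0.0], [-0.0, -0.001, -1.0]]
ft_force: [0.7, 0.8, -2.5]
finger_gap: 0.0207
grip_force: 49.3
```

Call:
move_arm(series=[[[0.0005, 0.03, 0, 0, 0], [0.0007, 0.045, 0, 0, 0], [0.0007, 0.049, 0, 0, 0], [0.0007, 0.049, 0.02, 0, 0], [0.0007, 0.049, 0.04, 0, 0]]])

```text
t: 21.4
tcp_pos: [0.6208, -0.1022, 0.0875]
eef_rot: [[0.053, 0.999, -0.0], [0.999, -0.053, -0.0], [-0.0, -0.0, -1.0]]
ft_force: [-0.2, 0.1, -3.1]
finger_gap: 0.021
grip_force: 49.4
```

Call:
move_arm(series=[[[0, 0, 0.015, 0, 0], [0, 0, 0.015, 0, 0], [0, 0, 0.015, 0, 0], [0, 0, 0.015, 0, 0]]])

```text
t: 21.8
tcp_pos: [0.622, -0.1022, 0.0767]
eef_rot: [[0.053, 0.999, 0.002], [0.999, -0.053, -0.0], [-0.0, 0.002, -1.0]]
ft_force: [0.3, 0.6, -2.3]
finger_gap: 0.0209
grip_force: 49.4
```

```bash
python3 go.py .6206 -.1018 .0575
```

```text
t 21.8 p [ 0.622  -0.1022  0.0767] yaw -3.04 gap 0.0209 grip 49.4 F [ 0.3  0.6 -2.3] tilt [ 0.002 -0.   ]
-> [ 0.0004 -0.0018  0.024 ] turn -0.0004 mm 19.0
```

Call:
move_arm(series=[[[0, -0.001, 0.01, 0, 0], [0, -0.001, 0.018, 0, 0], [0, -0.001, 0.022, 0, 0], [0, -0.001, 0.0235, 0, 0], [0, -0.001, 0.0235, 0, 0]]])

```text
t: 22.3
tcp_pos: [0.6199, -0.1021, 0.0582]
eef_rot: [[0.053, 0.999, -0.001], [0.999, -0.053, -0.001], [-0.001, -0.001, -1.0]]
ft_force: [-4.3, -0.7, 5.8]
finger_gap: 0.0207
grip_force: 50.1
```

```bash
python3 go.py .6206 -.1018 .0575
```

```text
t 22.3 p [ 0.6199 -0.1021  0.0582] yaw -3.03 gap 0.0207 grip 50.1 F [-4.3 -0.7  5.8] tilt [-0.001 -0.001]
-> [0.0004 0.0009 0.0008] turn -0.0004 mm 1.0
```

It is in contact with the pad, with a light upward force. I release and rise.

Call:
move_arm(series=[[[0, 0, 0, 0, 0.2], [0, 0, 0, 0, 0.4], [0, 0, 0, 0, 0.7], [0, 0, 0, 0, 0.7], [0, 0, 0, 0, 0.7]]])

```text
t: 22.8
tcp_pos: [0.6206, -0.1021, 0.0567]
eef_rot: [[0.053, 0.999, 0.0], [0.999, -0.053, 0.0], [0.0, 0.0, -1.0]]
ft_force: [-0.1, -0.3, -0.0]
finger_gap: 0.0597
grip_force: 0.0
```

Call:
move_arm(series=[[[0, 0, -0.02, 0, 0.7], [0, 0, -0.06, 0, 0.7], [0, 0, -0.11, 0, 0.7], [0, 0, -0.16, 0, 0.7], [0, 0, -0.2, 0, 0.7]]])

```text
t: 23.3
tcp_pos: [0.6212, -0.102, 0.2195]
eef_rot: [[0.053, 0.999, 0.003], [0.999, -0.053, -0.0], [-0.0, 0.003, -1.0]]
ft_force: [0.0, 0.4, -0.4]
finger_gap: 0.06
grip_force: 0.0
```

Call:
move_arm(series=[[[0, -0.05, 0, 0, 0.7], [0, -0.1, 0, 0, 0.7], [0, -0.15, 0, 0, 0.7], [0, -0.2, 0, 0, 0.7], [0, -0.2, 0, 0, 0.7]]])

```text
t: 23.8
tcp_pos: [0.4543, -0.0934, 0.2155]
eef_rot: [[0.054, 0.999, -0.008], [0.999, -0.054, -0.002], [-0.002, -0.008, -1.0]]
ft_force: [0.2, -0.5, -0.3]
finger_gap: 0.0597
grip_force: 0.0
```

Run:
```python
from plant import r
from h import *
for n in("top","scene"):
    c=r.camera(n); railchk(c)
cv2.imwrite("pics/s6.png",c["pixels"][:,:,::-1])
```

```text
rail top 0.0406 [0.6259 0.039  0.0636] 129
rail top 0.0609 [ 0.6231 -0.03    0.0839] 152
rail top 0.0802 [ 0.617  -0.0996  0.1032] 190
rail top 0.1001 [ 0.6139 -0.1667  0.1231] 255
rail top 0.0402 [0.6309 0.0342 0.0632] 267
rail top 0.0602 [ 0.628  -0.0349  0.0832] 405
rail top 0.08 [ 0.6218 -0.1045  0.103 ] 547
rail top 0.1 [ 0.6186 -0.1718  0.123 ] 708
```

View pics/s6.png

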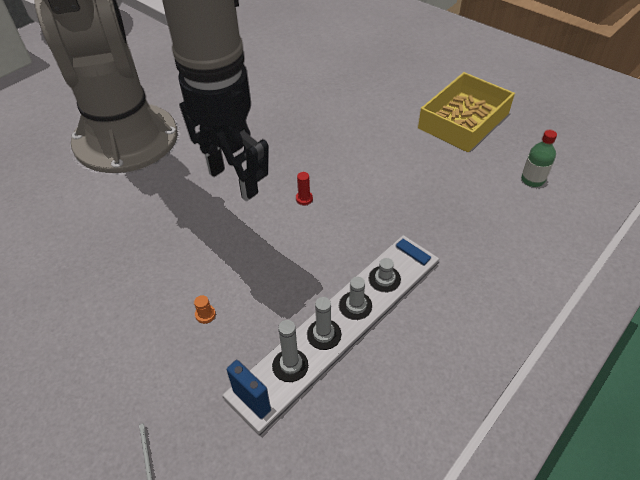

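All four gauges stand centred on their pads in descending height from the stop: (290,362), (323,332), (356,303) and (385,277). Each is within about 3 mm of its pad centre, and the arm is clear.

```bash
python3 -c "
from plant import r
print(r.finish_job())"
```

```text
the job is handed in; nothing more can be done
None
```

I handed the job in with the 100, 80, 60 and 40 mm gauges on pads 4, 3, 2 and 1, tallest next to the end stop; my last camera check had all four upright and within about 3 mm of their pad centres, but the hand-in returned no verdict.

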